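# Stand the toppled books up in the drying rack

### The job

Two of the four newly bound books have toppled over in the wooden drying rack. Slide the rack's movable end fully open to get at them, stand both fallen books upright beside the two that still stand (do not knock those over), then push the movable end up snug against the row and set the dark blue cloth-covered weight flat on the middle of its corked foot so that it cannot creep. Leave the mug and the paste pot undisturbed.

Things in the scene. Friction and masses are not known exactly. Their poses are not given: they have to be found in the camera images.
- rack: Fixed wooden rack. Origin at bench height, mid-lane; y along the lane to the fixed end, z up. Two runners (545 mm long, y -285 to 260, 23 wide, tops at z 30 mm, centres at x -37.5 and 37.5) leave a 52 mm wide channel open down to the bench (12 mm battens at y -276, 251). Outer lips up to z 40; lane 98 mm between lips. Fixed end: board 135 mm tall, inner face at y 260; the row stands against it.
- slide (a joint): Movable end of the rack, sliding stiffly (about 2 N) along the lane. Value in m: 0 = fully open, growing as it moves towards the fixed end. Its face towards the books lies at rack y = -0.160 + value. It is snug when four upright books (104 mm in all) fill the lane: value about 0.316.
- slide_top (a point): Middle of the top edge of the movable end's upright board: 14 mm thick along the lane, 96 mm wide, its top 100 mm above the bench. The point is 7 mm behind the face towards the books.
- slide_foot (a point): Middle of the upper face of the movable end's corked foot, 41 mm above the bench, on the side away from the books: a plate 96 mm across the lane and 100 mm along it, starting at the upright board, 10 mm thick, with a guide tongue 49 mm wide below it in the channel down to 21 mm above the bench, so its end can also be pushed there. Axes as the rack's.
- book_green: Green book, standing beside the fixed end. Rigid block 92 mm wide, 26 thick, 140 tall, 0.25 kg. Origin: centre of the foot face it stands on; z runs foot to head, y across the thickness, x from spine to fore edge.
- book_red: Red book, standing beside the green one (their order varies). Rigid block 92 mm wide, 26 thick, 140 tall, 0.25 kg. Origin: centre of the foot face it stands on; z runs foot to head, y across the thickness, x from spine to fore edge.
- book_ochre: Ochre book, fallen over away from the fixed end: foot on the runners by the standing books, head in the air about 48 mm above the runners, lower cover on the blue book's foot edge. Rigid block 92 mm wide, 26 thick, 140 tall, 0.25 kg. Origin: centre of the foot face it stands on; z runs foot to head, y across the thickness, x from spine to fore edge.
- book_blue: Blue book, fallen flat on the runners, foot towards the standing books, head 2 to 12 mm from the movable end. Only in the channel between the runners is there room below its head. Rigid block 92 mm wide, 26 thick, 140 tall, 0.25 kg. Origin: centre of the foot face it stands on; z runs foot to head, y across the thickness, x from spine to fore edge.
- press_weight: Dark blue cloth-covered iron weight, a block 60 x 90 x 36 mm (x, y, z), 0.9 kg, on the open bench to the right of the rack, in front of the press (dark green and brown weights at the back are not meant). Origin: centre of its underside.
- coffee_mug: Light blue mug, 85 mm across, 96 mm tall, a bystander at the left. Origin: centre of its underside.
- paste_pot: Stoneware paste pot, 72 mm across, 65 mm tall, a bystander at the left. Origin: centre of its underside.

How it is judged:
By the outcome, as a careful person would: the job done as asked, in the order asked, and still so for the second after the job is handed in, with the robot touching nothing.
It also fails if it takes over 72 s, if anything falls off the work surface, if the arm or the gripper's body presses on something with over 40 N, if the wrist force passes 120 N, or if a joint passes its speed limit or range.

### The arm

A 7-joint arm with a two-finger parallel gripper is mounted at the origin on a cart in front of the work surface, level with it; the furniture and walls round the work are solid. World frame = base frame: x ahead of the robot, y to its left, z up, the work surface at z = 0. Lengths are in m, angles in degrees, forces in N, time in s.
With the tool pointing down it reaches from about 0.425 to 0.875 m from the base axis. Payload 4.7 kg.
Tool frame: the origin (TCP) lies on the centre line of the jaws, within the pads' length; the fingertips stand 17 mm ahead of it and the grasp point (between the pads) lies 2 mm behind it; z points along the fingers, y is the line along which they close (so a half turn about z gives the same grasp; the last joint's range is limited). The gripper opens to 87 mm and grips with 3 to 60 N. Pads are 19 mm wide; open, the fingers measure 117 mm over their backs; the gripper's body (75 mm by 190 mm) begins 51 mm behind the grasp point.
Start: joints at [76.095, 18.392, -4.016, 83.108, 1.295, 78.541, -3.26], TCP at [0.165, -0.629, 0.24] pointing down, gripper open.
Joint ranges: [-163.93, 163.93], [-17.29, 119.83], [-79.2, 71.16], [3.27, 140.29], [-89.18, 269.18], [5.43, 117.66], [-154.24, 154.24]. Speed limits (degrees/s): [147.25, 147.25, 180, 180, 180, 180, 180].

### API

Orientations are given as [roll, pitch, yaw] about the fixed x, y, z axes, in that order (R = Rz(yaw) Ry(pitch) Rx(roll)).
In Python, from cell import env, read_camera gives the robot as it stands.
- The arm moves only by the shell command python3 -m jog 'ROWS' [FORCE]. ROWS is JSON, a list of rows, each a list of 5 numbers: the opening, from 0 (shut) to 1 (fully open), then the shift along the tool's x, y, z each as a share of 0.02 m, from -1 to 1, then the turn about the tool's z as a share of 45 degrees, from -1 to 1. In form: [[gripper, x, y, z, yaw], ...]. A call has 1 to 12 rows; each row shifts and turns the commanded pose from where the row before left it, along the tool's axes as they then stand; what a row does not reach is not made up. A row lasts 1/12 s, in which the tool goes at most 41.7 mm and 7.16 degrees, less where a joint would pass 70% of its speed; a pose out of reach is approached as far as the arm can. A call with a number of a shift or a turn outside -1 to 1 is refused whole. A call with a gripper value outside its range is refused whole. The fingers move at their own pace and stop on an object; FORCE is the grip in N (left out, the last holds). Time passes only in rows, so rows that do not move let the fingers close. It gives the time, the measured TCP pose, the force, the opening and the grip force at its end, in the units of the state.
- env.get_obs(): the state, without advancing time (a new reading comes with each control period).
- read_camera(name): name is "scene" or "top" or "wrist"; returns a dict with "color" (384x512x3 uint8, red, green, blue), "range_z" (384x512 float32, m along the optical axis (not along the pixel's ray), 0 where there is no reading), "mtx" (3x3 intrinsics, pixels), "world_from_camera" (4x4, takes a point from camera to world coordinates); the wrist camera has in their place "T_tool_cam" (4x4, takes a point from camera to tool coordinates, whose origin is the TCP and whose axes are the flange's). Camera axes: x right, y down, z forward; pixel columns grow to the right and rows downward; lengths in m; the calibration is good to about 2 mm. A picture is of the moment at which its call begins: read the wrist's pose just before it.
- env.sign_off(): hands the job in; it is judged then, once.
The state is a dict: "time_s": time; "qpos": joint angles; "joint_velocities": joint speeds; "effort": joint torques, N m; "tool_pos": TCP position; "tool_rot": TCP orientation; "force": force on the tool from outside, world axes, zero at the start; "wrist_torque": the same for the moment, N m; "grip_width": finger opening in m; "grasp_force": force on a finger pad.
Only numpy, scipy, OpenCV 4.12 (cv2) and the standard library are available. Lean on these libraries where they do the work, as an engineer would, in place of code of your own. Each camera call takes 0.05 s, during which the arm holds its last target. There are 200 camera calls.

## Working session

There is one attempt and no reset: what is moved stays moved. The work goes in short steps, Python scripts to look and compute and a shell command to move; the robot and the scene stay as the last step left them, time stands still between calls to the robot, and variables do not carry over. Pictures are saved under pics/ and viewed, at most 12 in all, crops included, and the job is handed in when it is done.

```bash
ls; mkdir -p pics
python3 - <<'E'
from cell import env, read_camera
import cv2,numpy as np
print(env.get_obs())
ims=[]
for n in("scene","top"):
    c=read_camera(n); np.savez(f"{n}0.npz",**c); ims.append(c["color"][:,:,::-1]); print(n,c["mtx"].tolist(),np.round(c["world_from_camera"],3).tolist())
cv2.imwrite("pics/a.png",ims[0]);cv2.imwrite("pics/b.png",ims[1])
E
```

```text
pics
{'time_s': 0.0, 'qpos': array([76.09454937, 18.43826001, -4.01409522, 83.17613859,  1.29548825,
       78.5400809 , -3.26053697]), 'joint_velocities': array([-0.05557623,  0.01135603,  0.01194369,  0.03095385,  0.00247011,
        0.02192691,  0.05593191]), 'effort': array([ 7.24035181e-05, -4.91292071e+01, -4.03772732e-01, -3.12525809e+01,
       -6.40113931e-02,  4.37561644e-02,  1.41143446e-04]), 'tool_pos': array([ 0.16488929, -0.62819331,  0.23845952]), 'tool_rot': array([-1.79890786e+02,  6.73193349e-03,  1.47134315e+01]), 'force': array([ 0.25472713,  0.49366508, -1.19443747]), 'wrist_torque': array([ 0.06047852,  0.01049935, -0.04761906]), 'grasp_force': 0.0, 'grip_width': 0.0870110541729295}
scene [[490.56711240628556, 0.0, 249.72596956427964], [0.0, 490.56711240628556, 188.0584293050931], [0.0, 0.0, 1.0]] [[0.43, -0.417, 0.801, -0.799], [-0.902, -0.179, 0.392, -0.541], [-0.02, -0.891, -0.453, 0.826], [0.0, 0.0, 0.0, 1.0]]
top [[350.7297173745861, 0.0, 255.84728801746033], [0.0, 350.7297173745861, 191.8557535791401], [0.0, 0.0, 1.0]] [[0.039, -0.923, 0.383, -0.026], [-0.999, -0.038, 0.011, 0.077], [0.005, -0.383, -0.924, 1.363], [0.0, 0.0, 0.0, 1.0]]
```

View pics/a.png

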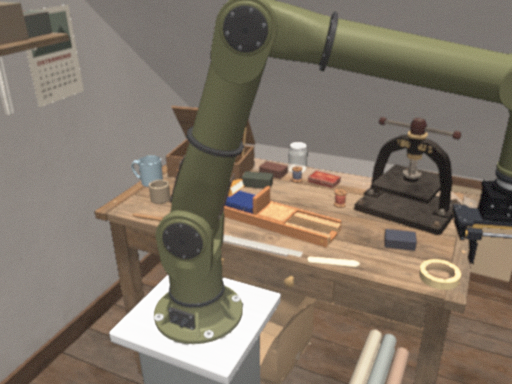

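View pics/b.png

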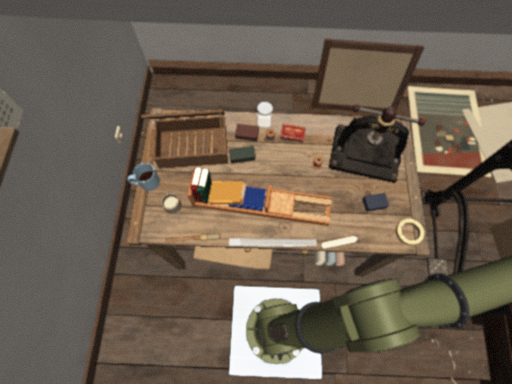

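The top view shows the rack lying roughly across the bench: fixed end at about (197,185), slide at about (280,204), open end at (330,210). The weight is at (375,202), the mug at (146,176) and the pot at (171,203). Next I'll get positions.

```bash
cat > h.py <<'E'
import numpy as np,cv2
def cloud(c,T=None):
    K=c["mtx"];z=c["range_z"];v,u=np.mgrid[:z.shape[0],:z.shape[1]]
    P=np.stack([(u-K[0,2])/K[0,0]*z,(v-K[1,2])/K[1,1]*z,z],-1)
    T=c["world_from_camera"] if T is None else T
    W=P@T[:3,:3].T+T[:3,3]; W[z==0]=np.nan; return W
def hsv(c): return cv2.cvtColor(c["color"],cv2.COLOR_RGB2HSV)
E
python3 - <<'E'
from h import *
c=dict(np.load("top0.npz"));W=cloud(c);H=hsv(c)
crop=c["color"][155:235,180:340,::-1]
cv2.imwrite("pics/c.png",cv2.resize(crop,None,fx=5,fy=5,interpolation=cv2.INTER_CUBIC))
def reg(n,r,lo,hi):
    m=np.zeros(H.shape[:2],bool);a,b,d,e=r
    m[b:e,a:d]=((H>=lo)&(H<=hi)).all(-1)[b:e,a:d]
    p=W[m]; p=p[~np.isnan(p[:,0])]
    rect=cv2.minAreaRect(p[:,:2].astype(np.float32)*1000)
    print(n,m.sum(),"med",np.median(p,0).round(4),"z",np.percentile(p[:,2],[5,50,95]).round(3),"rect",np.round(rect[0],0),np.round(rect[1],0),round(rect[2],1))
    return p
reg("blue",(235,180,275,220),(105,120,40),(130,255,255))
reg("ochre",(200,175,250,210),(12,150,120),(30,255,255))
reg("red",(185,160,215,205),(170,120,60),(180,255,255))
reg("green",(185,160,215,205),(50,60,20),(95,255,255))
reg("weight",(355,185,395,215),(100,50,10),(130,255,255))
# rack runners/rails: points above 25mm, within the rack area, orange
for y0 in (185,195,200,205,210,215):
  pass
for u in (205,300,310,320,328):
    col=[(v,)+tuple(W[v,u].round(3)) for v in range(185,226)]
    print(u,[(a[0],a[1],a[2],a[3]) for a in col if a[3]>0.02])
print("slide row: ")
for u in range(262,300,2): print(u,W[205,u].round(3),W[198,u].round(3))
E
```

```text
blue 377 med [0.485  0.0999 0.0574] z [0.052 0.057 0.062] rect [489. 109.] [95. 86.] 83.3
ochre 784 med [0.4948 0.2167 0.0765] z [0.037 0.077 0.1  ] rect [500. 227.] [167. 105.] 83.7
red 11 med [0.4721 0.3203 0.126 ] z [0.071 0.126 0.172] rect [476. 323.] [14.  9.] 22.9
green 133 med [0.4754 0.285  0.1238] z [0.08  0.124 0.172] rect [507. 291.] [22. 84.] 83.7
weight 31 med [ 0.5021 -0.404   0.0361] z [0.029 0.036 0.041] rect [ 501. -394.] [50. 82.] 9.4
205 [(185, np.float64(0.494), np.float64(0.283), np.float64(0.155)), (186, np.float64(0.492), np.float64(0.283), np.float64(0.151)), (187, np.float64(0.487), np.float64(0.282), np.float64(0.153)), (188, np.float64(0.485), np.float64(0.283), np.float64(0.147)), (189, np.float64(0.483), np.float64(0.283), np.float64(0.142)), (190, np.float64(0.481), np.float64(0.284), np.float64(0.136)), (191, np.float64(0.477), np.float64(0.283), np.float64(0.138)), (192, np.float64(0.474), np.float64(0.284), np.float64(0.134)), (193, np.float64(0.474), np.float64(0.285), np.float64(0.124)), (194, np.float64(0.474), np.float64(0.286), np.float64(0.114))
[... 5325 characters left out ...]
042] [0.497 0.034 0.04 ]
272 [0.465 0.025 0.046] [0.496 0.026 0.044]
274 [0.467 0.017 0.041] [0.496 0.018 0.045]
276 [0.467 0.009 0.044] [0.494 0.01  0.05 ]
278 [0.467 0.001 0.044] [0.499 0.001 0.04 ]
280 [ 0.467 -0.007  0.044] [ 0.499 -0.007  0.041]
282 [ 0.468 -0.015  0.042] [ 0.499 -0.015  0.041]
284 [ 0.467 -0.023  0.046] [ 0.499 -0.023  0.04 ]
286 [ 0.469 -0.031  0.042] [ 0.498 -0.031  0.045]
288 [ 0.468 -0.039  0.046] [ 0.498 -0.039  0.044]
290 [ 0.469 -0.047  0.042] [ 0.499 -0.047  0.045]
292 [ 0.47  -0.055  0.042] [ 0.499 -0.055  0.045]
294 [ 0.487 -0.068 -0.002] [ 0.503 -0.064  0.036]
296 [ 0.487 -0.076 -0.003] [ 0.505 -0.073  0.031]
298 [ 0.488 -0.085 -0.003] [ 0.504 -0.081  0.034]
```

View pics/c.png

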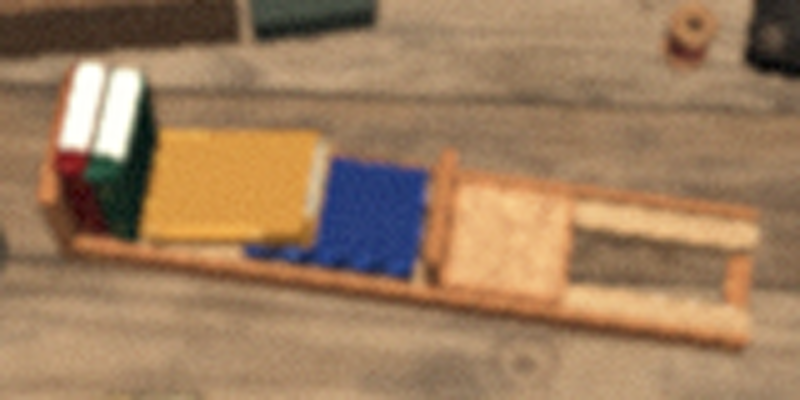

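The crop shows the books clearly: red next to the fixed end, then green, ochre and blue. The slide board is at crop x≈440, its foot ends at x≈570, and the rack's end corners are at (758,212) and (743,347). Now the rack frame.

```bash
cat >> h.py <<'E'
def ray(c,u,v,z,T=None):
    K=c["mtx"];T=c["world_from_camera"] if T is None else T
    d=T[:3,:3]@np.array([(u-K[0,2])/K[0,0],(v-K[1,2])/K[1,1],1]);o=T[:3,3]
    return o+d*(z-o[2])/d[2]
E
python3 - <<'E'
from h import *
c=dict(np.load("top0.npz"))
q=lambda n,a,b,z:print(n,ray(c,180+a/5-.4,155+b/5-.4,z).round(4))
q("endR far",758,208,.04);q("endR near",743,349,.02)
q("lip near left",75,250,.02);q("lip near-left top",75,238,.04)
q("slide top far",448,150,.1);q("slide top near",432,284,.1) ;q("slide face",455,152,.1)
q("foot end far",574,190,.041);q("foot end near",565,302,.041)
W=cloud(c);H=hsv(c)
# near lip ridge + far lip ridge from cloud: slope from fits
near=[];far=[]
for u in range(296,331):
    col=W[:,u]; 
    n=[W[v,u] for v in range(212,228) if W[v,u,2]>.02 ]; f=[W[v,u] for v in range(188,204) if W[v,u,2]>.02]
    if n: near.append(min(n,key=lambda p:p[0]))
    if f: far.append(max(f,key=lambda p:p[0]))
for s in (near,far):
    s=np.array(s); k=np.polyfit(s[:,1],s[:,0],1); print(k, np.degrees(np.arctan(k[0])), k@[-.13,1], s[:,2].mean())
# weight mask in top
m=((H[...,2]<75)).astype(np.uint8); m[:, :360]=0; m[:,392:]=0; m[:188]=0;m[215:]=0
cn=max(cv2.findContours(m,0,2)[0],key=cv2.contourArea)
P=np.array([ray(c,*p[0],.03)[:2]*1000 for p in cn],np.float32); r=cv2.minAreaRect(P); print("weight",r)
top=W[m>0]; top=top[top[:,2]>.028]; print(len(top),cv2.minAreaRect((top[:,:2]*1000).astype(np.float32)))
E
```

```text
endR far [ 0.5152 -0.2149  0.04  ]
endR near [ 0.4012 -0.2021  0.02  ]
lip near left [0.4635 0.3399 0.02  ]
lip near-left top [0.4665 0.3371 0.04  ]
slide top far [0.5299 0.0402 0.1   ]
slide top near [0.4179 0.0496 0.1   ]
slide face [0.5284 0.0346 0.1   ]
foot end far [ 0.5245 -0.0652  0.041 ]
foot end near [ 0.4278 -0.0578  0.041 ]
[0.10382894 0.42289479] 5.927719707418083 0.40939702305344333 0.030680849530916068
[0.11340852 0.53625473] 6.470185150844388 0.521511626521457 0.04054981568797487
weight ((480.6553955078125, -384.01104736328125), (96.85212707519531, 51.95841979980469), 66.3630142211914)
51 ((503.3355712890625, -391.3213195800781), (57.40691375732422, 80.14217376708984), 11.500755310058594)
```

```bash
cat >> h.py <<'E'
YAW=np.radians(-6.3); O=np.array([.488,.075])
R=np.array([[np.cos(YAW),-np.sin(YAW)],[np.sin(YAW),np.cos(YAW)]])
def rk(p): p=np.asarray(p); return np.concatenate([(p[...,:2]-O)@R,p[...,2:]],-1)
def wr(p): return O+R@np.asarray(p)[:2]
def st():
    from cell import env
    o=env.get_obs(); print("t",round(o["time_s"],2),"rack",rk(o["tool_pos"]).round(4),"rot",o["tool_rot"].round(1),"F",o["force"].round(1),"w",round(o["grip_width"],4),round(o["grasp_force"],1)); return o
E
python3 -m jog '[[1,0,0,0,0.156],[1,0,0,0,0.156],[1,0,0,0,0.156],[1,0.88,-0.99,0,0],[1,0.88,-0.99,0,0],[1,0.88,-0.99,0,0],[1,0.88,-0.99,0,0],[1,0.88,-0.99,0,0],[1,0.88,-0.99,0,0],[1,0.88,-0.99,0,0],[1,0.88,-0.99,0,0],[1,0.88,-0.99,0,0]]'
python3 -m jog '[[1,0.88,-0.99,0,0],[1,0.88,-0.99,0,0],[1,0.88,-0.99,0,0],[1,0.88,-0.99,0,0],[1,0.88,-0.99,0,0],[1,0,-1,0,0],[1,0,-1,0,0],[1,0,-1,0,0],[1,0,-1,0,0],[1,0,-1,0,0],[1,0,-1,0,0],[1,0,-1,0,0]]'
python3 -c "from h import *;st()"
```

```text
time_s: 1.1
tool_pos: [0.3428, -0.4679, 0.2391]
tool_rot: [-180.0, 0.0, -6.3]
force: [0.5, -1.1, -0.3]
grip_width: 0.0868
grasp_force: 0.0
time_s: 2.1
tool_pos: [0.4558, -0.2401, 0.2391]
tool_rot: [-180.0, 0.0, -6.3]
force: [0.6, -0.7, -0.1]
grip_width: 0.0868
grasp_force: 0.0
t 2.1 rack [ 0.0026 -0.3168  0.2391] rot [-180.     0.    -6.3] F [ 0.6 -0.7 -0.1] w 0.0868 0.0
```

```bash
python3 -m jog '[[1,0,-1,0,0],[1,0,-1,0,0],[1,0,-1,0,0],[1,0,-1,0,0],[1,0,-1,0,0],[1,0,-1,0,0],[1,0,-1,0,0],[1,0,-1,0,0],[1,0,-1,0,0],[1,0,-1,0,0],[1,0,-1,0,0],[1,0,0,0,0]]' | head -2
cat >> h.py <<'E'
def wrist(name=None):
    from cell import env,read_camera
    from scipy.spatial.transform import Rotation
    o=env.get_obs(); c=read_camera("wrist"); T=np.eye(4)
    T[:3,:3]=Rotation.from_euler("xyz",o["tool_rot"],degrees=True).as_matrix();T[:3,3]=o["tool_pos"]
    c["world_from_camera"]=T@c["T_tool_cam"]
    if name: cv2.imwrite(name,c["color"][:,:,::-1])
    return c
E
python3 - <<'E'
from h import *
st();c=wrist("pics/d.png");np.savez("w1.npz",**c);W=rk(cloud(c))
print(c["T_tool_cam"].round(3).tolist())
# profile along centre: z vs rack y at x in [-.005,.005] and |x|=.04
for x0 in(-.035,0,.035):
    s=W[np.abs(W[...,0]-x0)<.004]; 
    print(x0,[(round(y,3),round(float(np.median(s[np.abs(s[:,1]-y)<.0025,2])),3)) for y in np.arange(-.2,.26,.005) if (np.abs(s[:,1]-y)<.0025).sum()>3])
for y0 in (-.1,-.06):
    s=W[np.abs(W[...,1]-y0)<.004]; print(y0,[(round(x,3),round(float(np.median(s[np.abs(s[:,0]-x)<.0015,2])),3)) for x in np.arange(-.07,.071,.003) if (np.abs(s[:,0]-x)<.0015).sum()>3])
E
```

```text
time_s: 3.1
tool_pos: [0.4804, -0.0178, 0.2394]
t 3.1 rack [ 0.0026 -0.0931  0.2394] rot [-179.9    0.    -6. ] F [ 0.8 -0.2  0.6] w 0.0873 0.0
[[0.0, -0.962, -0.272, 0.074], [1.0, 0.0, -0.0, 0.001], [0.0, -0.272, 0.962, -0.145], [0.0, 0.0, 0.0, 1.0]]
-0.035 [(np.float64(-0.2), 0.03), (np.float64(-0.195), 0.029), (np.float64(-0.19), 0.029), (np.float64(-0.185), 0.029), (np.float64(-0.18), 0.029), (np.float64(-0.175), 0.029), (np.float64(-0.17), 0.029), (np.float64(-0.165), 0.029), (np.float64(-0.16), 0.029), (np.float64(-0.155), 0.03), (np.float64(-0.15), 0.03), (np.float64(-0.145), 0.029), (np.float64(-0.14), 0.029), (np.float64(-0.135), 0.04), (np.float64(-0.13), 0.041), (np.float64(-0.125), 0.041), (np.float64(-0.12), 0.041), (np.float64(-0.115), 0.041), (np.float64(-0.11), 0.041), (np.float64(-0.105), 0.041), (np.float64(-0.1), 0.042), (np.float64(-0.095), 0.041), (np.float64(-0.09), 0.041), (np.float64(-0.085), 0.041), (np.float64(-0.08), 0.041), (np.float64(-0.075), 0.041), (np.float64(-0.07), 0.041), (np.float64(-0.065), 0.041), (np.float64(-0.06), 0.041), (np.float64(-0.055),
[... 7050 characters left out ...]
np.float64(-0.001), 0.041), (np.float64(0.002), 0.041), (np.float64(0.005), 0.041), (np.float64(0.008), 0.041), (np.float64(0.011), 0.041), (np.float64(0.014), 0.041), (np.float64(0.017), 0.041), (np.float64(0.02), 0.041), (np.float64(0.023), 0.041), (np.float64(0.026), 0.334), (np.float64(0.029), 0.33), (np.float64(0.032), 0.309), (np.float64(0.035), 0.307), (np.float64(0.038), 0.041), (np.float64(0.041), 0.041), (np.float64(0.044), 0.04), (np.float64(0.047), 0.039), (np.float64(0.05), 0.038), (np.float64(0.053), 0.039), (np.float64(0.056), 0.022), (np.float64(0.059), -0.001), (np.float64(0.062), -0.001), (np.float64(0.065), -0.001), (np.float64(0.068), -0.001), (np.float64(0.071), -0.001)]
```

View pics/d.png

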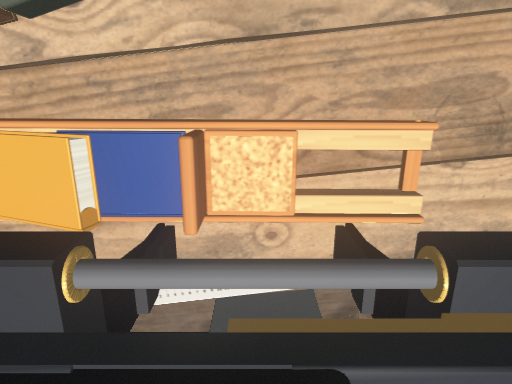

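The wrist view shows the slide board at columns 180–205, the blue head touching close by, and the ochre head at column 95. The depth profile puts the board at rack y −0.037 to −0.023, the blue head near −0.018 and the ochre head edge near 0.066. I'll grip the board and pull it open.

```bash
python3 -m jog '[[1,0,-0.8,0,0],[1,0,-0.8,0,0],[1,0,-0.8,0.5,0],[1,0,-0.75,1,0],[1,0,0,1,0],[1,0,0,1,0],[1,0,0,1,0],[1,0,0,1,0],[1,0,0,1,0],[1,0,0,0.9,0],[0.4,0,0,0.4,0],[0,0,0,0,0]]' 25
python3 -m jog '[[0,0,0,0,0],[0,0,0,0,0],[0,0,0,0,0]]' 
python3 -c "from h import *;st()"
```

```text
time_s: 4.15
tool_pos: [0.4857, 0.0388, 0.0815]
tool_rot: [180.0, 0.3, -6.4]
force: [-0.2, -0.3, -0.2]
grip_width: 0.0797
grasp_force: 0.0
time_s: 4.4
tool_pos: [0.4884, 0.0398, 0.0848]
tool_rot: [180.0, -0.1, -6.4]
force: [-0.7, -1.1, -0.7]
grip_width: 0.0617
grasp_force: 0.0
t 4.4 rack [ 0.0042 -0.0349  0.0848] rot [ 1.8e+02 -1.0e-01 -6.4e+00] F [-0.7 -1.1 -0.7] w 0.0617 0.0
```

```bash
python3 -m jog '[[0,0,0,0,0],[0,0,0,0,0],[0,0,0,0,0],[0,0,0,0,0],[0,0,0,0,0],[0,0,0,0,0],[0,0,0,0,0],[0,0,0,0,0]]' 
python3 -m jog '[[0,0,0.3,0,0],[0,0,0.5,0,0],[0,0,0.7,0,0],[0,0,0.7,0,0],[0,0,0.7,0,0],[0,0,0.7,0,0],[0,0,0.7,0,0],[0,0,0.7,0,0]]' 
python3 -c "from h import *;st()"
```

```text
time_s: 5.07
tool_pos: [0.4874, 0.0406, 0.0836]
tool_rot: [-180.0, -0.0, -6.3]
force: [0.9, 1.8, 0.2]
grip_width: 0.0138
grasp_force: 25.0
time_s: 5.73
tool_pos: [0.4763, -0.0608, 0.0836]
tool_rot: [-180.0, -0.0, -6.4]
force: [3.5, 2.5, -2.0]
grip_width: 0.0139
grasp_force: 25.0
t 5.73 rack [ 0.0033 -0.1363  0.0836] rot [-180.    -0.    -6.4] F [ 3.5  2.5 -2. ] w 0.0139 25.0
```

```bash
python3 -m jog '[[0,0,0.5,0,0],[0,0,0.5,0,0],[0,0,0.3,0,0],[0,0,0.2,0,0],[0,0,0.15,0,0],[0,0,0.1,0,0],[0,0,0.1,0,0],[0,0,0,0,0]]' 
python3 -c "from h import *;st()"
```

```text
time_s: 6.4
tool_pos: [0.4727, -0.0933, 0.0835]
tool_rot: [-179.8, -0.0, -6.2]
force: [3.8, 8.0, -2.2]
grip_width: 0.0138
grasp_force: 25.0
t 6.4 rack [ 0.0033 -0.1689  0.0835] rot [-179.8   -0.    -6.2] F [ 3.8  8.  -2.2] w 0.0138 25.0
```

```bash
python3 -m jog '[[0,0,0.15,0,0],[0,0,0.15,0,0],[0,0,0,0,0],[0.5,0,0,0,0],[0.5,0,0,0,0],[0.5,0,0,0,0],[0.5,0,0,0,0],[0.5,0,0,0,0],[0.5,0,0,-1,0],[0.5,0,0,-1,0],[0.5,0,0,-1,0],[0.5,0,0,-1,0]]'
python3 - <<'E'
from h import *
st();c=wrist();W=rk(cloud(c));s=W[(np.abs(W[...,0]+.03)<.006)]
for lo,hi in((.09,.105),(.035,.045)):
    t=s[(s[:,2]>lo)&(s[:,2]<hi)]; t=t[(t[:,1]<0)]; print(lo,np.percentile(t[:,1],[1,50,99]).round(4))
t=s[(s[:,2]>.05)&(s[:,2]<.06)];print("blue",np.percentile(t[:,1],[1,99]))
E
```

```text
time_s: 7.4
tool_pos: [0.4707, -0.103, 0.1643]
tool_rot: [179.9, 0.1, -6.4]
force: [0.8, -0.4, -0.0]
grip_width: 0.0433
grasp_force: 0.0
t 7.4 rack [ 0.0023 -0.1788  0.1643] rot [ 1.799e+02  1.000e-01 -6.400e+00] F [ 0.8 -0.4 -0. ] w 0.0433 0.0
0.09 [-0.1761 -0.1697 -0.163 ]
0.035 [-0.2746 -0.2208 -0.0156]
blue [-0.17636551  0.03633526]
```

```bash
python3 -c "from h import *;print(st()['qpos'].round(1))"
python3 -m jog '[[0,0,0,0,0.158],[0,0,0,0,0.158],[0,0,0,0,0.158],[0,0,0,0,0.158],[0,0,0,0,0.158],[0,0,0,0,0.158],[0,0,0,0,0.158],[0,0,0,0,0.158],[0,0,0,0,0.158],[0,0,0,0,0.158],[0,0,0,0,0.158],[0,0,0,0,0.158]]' | head -3
python3 -m jog '[[0,0,0,0,0.1],[0,-1,0,0,0],[0,-1,0,0,0],[0,-1,0,0,0],[0,-1,0,0,0],[0,-1,0,0,0],[0,-1,0,0,0],[0,-1,0,0,0],[0,-1,0,0,0],[0,-1,0,0,0],[0,-1,0,0,0],[0,0,0,0,0]]' | head -3
python3 -c "from h import *;print(st()['qpos'].round(1))"
```

```text
t 7.45 rack [ 0.0049 -0.179   0.1684] rot [179.9  -0.3  -6.4] F [2.3 0.  2.3] w 0.0438 0.0
[ 39.1   2.2 -30.4 110.6   1.4  67.2 -88.2]
time_s: 8.45
tool_pos: [0.4708, -0.1097, 0.1559]
tool_rot: [179.1, 0.5, -72.7]
time_s: 9.45
tool_pos: [0.4712, -0.0181, 0.1389]
tool_rot: [177.5, 2.4, -71.6]
t 9.45 rack [-0.0065 -0.0944  0.1389] rot [177.5   2.4 -71.6] F [-0.8 -0.6 -0.5] w 0.0007 0.0
[ -66.8    5.9   70.9  114.3   -7.5   67.1 -154.2]
```

```bash
python3 -m jog '[[0,0,0,-1,-0.158],[0,0,0,-0.5,-0.158],[0,0,0,0,-0.158],[0,0,0,0,-0.158],[0,0,0,0,-0.158],[0,0,0,0,-0.158],[0,0,0,0,-0.158],[0,0,0,0,-0.158],[0,0,0,0,-0.158],[0,0,0,0,-0.158],[0,0,0,0,-0.158],[0,0,0,0,-0.158]]' | head -3
python3 -c "from h import *;print(st()['qpos'].round(1))"
```

```text
time_s: 10.45
tool_pos: [0.4727, -0.0252, 0.1697]
tool_rot: [-177.8, 2.5, 13.6]
t 10.45 rack [-0.0042 -0.1013  0.1697] rot [-177.8    2.5   13.6] F [ 0.5 -0.   0.5] w -0.0001 0.0
[-65.2   1.2  67.8 112.1  -2.6  70.5 -72.8]
```

```bash
python3 -m jog '[[0,0,0,0,-0.158],[0,0,0,0,-0.158],[0,0,0,0,-0.158],[0,0,0,0,-0.158],[0,0,0,0,-0.158],[0,0,0,0,-0.158],[0,0,0,0,-0.158],[0,0,0,0,-0.158],[0,0,0,0,-0.158],[0,0,0,0,-0.136],[0,0,0,0,0]]' | head -3
python3 -c "from h import *;print(st()['qpos'].round(1))"
```

```text
time_s: 11.37
tool_pos: [0.4728, -0.025, 0.1697]
tool_rot: [-176.9, -1.2, 83.4]
t 11.37 rack [-0.0042 -0.1011  0.1697] rot [-176.9   -1.2   83.4] F [ 0.4 -0.9  0.6] w 0.0004 0.0
[-63.2   1.1  65.8 112.1  -2.6  70.5  -3. ]
```

```bash
cat >> h.py <<'E'
def go(*T):
    "shares (tool axes) from here through rack-frame TCP targets"
    from cell import env
    from scipy.spatial.transform import Rotation
    o=st();M=Rotation.from_euler("xyz",o["tool_rot"],degrees=True).as_matrix();p=rk(o["tool_pos"])
    print("toolz in rack",(np.block([[R.T,np.zeros((2,1))],[np.zeros((1,2)),np.eye(1)]])@M)[:,2].round(3))
    for t in T:
        d=np.array(t)-p; w=np.r_[R@d[:2],d[2]]; print(t,(M.T@w/.02).round(2)); p=np.array(t)
E
python3 -c "
from h import *
go((0,.04,.15),(0,.04,.079),(0,.056,.079),(0,.0683,.1),(0,.0823,.12),(0,.0995,.137),(0,.1195,.151),(0,.1415,.1615),(0,.165,.168),(0,.1875,.17))"
```

```text
t 11.37 rack [-0.0042 -0.1011  0.1697] rot [-176.9   -1.2   83.4] F [ 0.4 -0.9  0.6] w 0.0004 0.0
toolz in rack [-0.054  0.021 -0.998]
(0, 0.04, 0.15) [7.03 0.24 1.12]
(0, 0.04, 0.079) [-0.07  0.19  3.54]
(0, 0.056, 0.079) [ 0.8  -0.    0.02]
(0, 0.0683, 0.1) [ 0.64 -0.06 -1.04]
(0, 0.0823, 0.12) [ 0.72 -0.06 -0.98]
(0, 0.0995, 0.137) [ 0.88 -0.05 -0.83]
(0, 0.1195, 0.151) [ 1.01 -0.04 -0.68]
(0, 0.1415, 0.1615) [ 1.11 -0.03 -0.5 ]
(0, 0.165, 0.168) [ 1.18 -0.02 -0.3 ]
(0, 0.1875, 0.17) [ 1.13 -0.01 -0.08]
```

```bash
python3 -m jog '[[0,1,0,0,0],[0,1,0,0,0],[0,1,0,0,0],[0,1,0.1,0.2,0],[0,1,0.1,0.3,0],[0,1,0.1,0.3,0],[0,1,0.1,0.3,0],[0,0,0,1,0],[0,-0.1,0.1,1,0],[0,0,0.1,1,0],[0,0,0,0.5,0],[0,0,0,0,0]]' 
python3 -c "
from h import *
go((0,.056,.079))"
```

```text
time_s: 12.37
tool_pos: [0.4944, 0.114, 0.0783]
tool_rot: [-176.7, -1.0, 83.3]
force: [0.2, 0.3, 0.9]
grip_width: 0.0003
grasp_force: 0.0
t 12.37 rack [0.0021 0.0394 0.0783] rot [-176.7   -1.    83.3] F [0.2 0.3 0.9] w 0.0003 0.0
toolz in rack [-0.057  0.018 -0.998]
(0, 0.056, 0.079) [ 0.83 -0.11 -0.02]
```

```bash
python3 -m jog '[[0,0.45,0,0,0],[0,0.45,0,0,0],[0,0.32,0,-0.5,0],[0,0.32,0,-0.55,0],[0,0.36,0,-0.5,0],[0,0.36,0,-0.5,0],[0,0,0,0,0]]'
python3 - <<'E'
from h import *
go((0,.0995,.137));c=wrist("pics/e.png");W=rk(cloud(c))
H=hsv(c);m=(H[...,0]>12)&(H[...,0]<32)&(H[...,1]>150)&(H[...,2]>80)
p=W[m&(np.abs(W[...,0])<.03)];p=p[(p[:,1]>.0)&(p[:,2]>.06)&(p[:,2]<.18)]
k=np.polyfit(p[:,1],p[:,2],1);print(len(p),k,np.degrees(np.arctan(k[0])),np.percentile(p,[1,99],axis=0).round(3))
E
```

```text
time_s: 12.95
tool_pos: [0.5034, 0.1456, 0.125]
tool_rot: [-176.8, -0.1, 83.1]
force: [-10.1, -31.1, 17.8]
grip_width: 0.0007
grasp_force: 16.0
t 12.95 rack [0.0076 0.0718 0.125 ] rot [-1.768e+02 -1.000e-01  8.310e+01] F [-10.1 -31.1  17.8] w 0.0007 16.0
toolz in rack [-0.056  0.003 -0.998]
(0, 0.0995, 0.137) [ 1.38 -0.43 -0.57]
25941 [-0.77291836  0.21383767] -37.70109494697021 [[-0.029  0.084  0.061]
 [ 0.029  0.196  0.14 ]]
```

View pics/e.png

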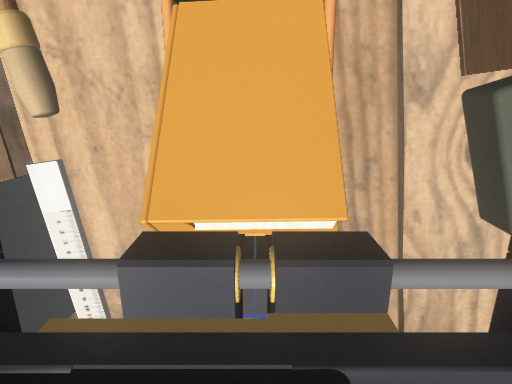

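The view shows the ochre book pivoting up: its head edge is at row ~220 against the closed fingers at (255,270), and the fitted tilt is 38°. The finger is pressed about 9 mm too deep, so I'll follow with more lift.

```bash
python3 -m jog '[[0,0,0.1,-0.5,0],[0,0.1,0.1,-0.45,0],[0,0.45,0,-0.37,0],[0,0.45,0,-0.37,0],[0,0.53,0,-0.3,0],[0,0.53,0,-0.3,0],[0,0,0,0,0]]'
python3 - <<'E'
from h import *
go((0,.0995,.137));c=wrist();W=rk(cloud(c))
H=hsv(c);m=(H[...,0]>12)&(H[...,0]<32)&(H[...,1]>150)&(H[...,2]>80)
p=W[m&(np.abs(W[...,0])<.03)];p=p[(p[:,1]>.0)&(p[:,2]>.06)&(p[:,2]<.18)]
k=np.polyfit(p[:,1],p[:,2],1);print(len(p),k,np.degrees(np.arctan(k[0])),np.percentile(p,[1,99],axis=0).round(3))
E
```

```text
time_s: 13.58
tool_pos: [0.5147, 0.2039, 0.1697]
tool_rot: [-177.0, -1.4, 83.8]
force: [-0.8, 1.3, -0.3]
grip_width: 0.0006
grasp_force: 0.0
t 13.58 rack [0.0124 0.1311 0.1697] rot [-177.    -1.4   83.8] F [-0.8  1.3 -0.3] w 0.0006 0.0
toolz in rack [-0.052  0.024 -0.998]
(0, 0.0995, 0.137) [-1.62 -0.54  1.63]
5670 [-1.67090016  0.42973033] -59.100331136579555 [[-0.03   0.145  0.085]
 [ 0.029  0.192  0.171]]
```

Run:
```python
from h import *
st();c=wrist("pics/f.png");W=rk(cloud(c))
H=hsv(c);m=(H[...,0]>12)&(H[...,0]<32)&(H[...,1]>150)&(H[...,2]>80)
p=W[m&(np.abs(W[...,0])<.03)];p=p[(p[:,1]>.0)&(p[:,2]>.03)&(p[:,2]<.19)]
for z in np.arange(.04,.18,.01):
    q=p[np.abs(p[:,2]-z)<.004]; print(round(z,3),len(q),np.percentile(q[:,1],[5,50,95]).round(3) if len(q) else '')
```

```text
t 13.63 rack [0.0123 0.129  0.1689] rot [-177.    -1.3   83.8] F [-0.2  0.  -0.7] w 0.0005 0.0
0.04 0 
0.05 0 
0.06 6 [0.197 0.198 0.198]
0.07 43 [0.194 0.195 0.195]
0.08 137 [0.191 0.192 0.193]
0.09 321 [0.188 0.189 0.19 ]
0.1 397 [0.185 0.186 0.187]
0.11 454 [0.182 0.183 0.184]
0.12 527 [0.179 0.18  0.181]
0.13 591 [0.176 0.177 0.178]
0.14 677 [0.173 0.174 0.176]
0.15 452 [0.17  0.172 0.173]
0.16 575 [0.142 0.143 0.169]
0.17 935 [0.154 0.165 0.166]
```

View pics/f.png

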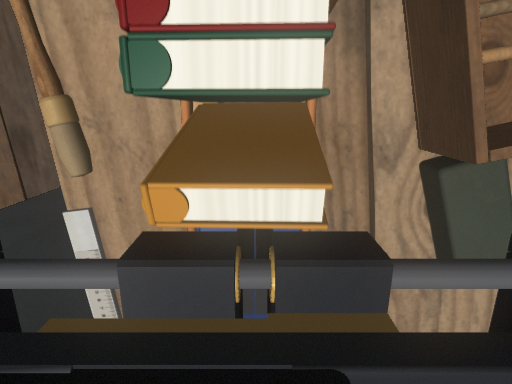

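The ochre book leans at 73°: its head edge is at row ~225, touching the finger, and the green and red books still stand. I'll push the last 40 mm.

```bash
python3 -m jog '[[0,0.4,-0.15,0,0],[0,0.4,-0.15,0,0],[0,0.4,-0.1,0.1,0],[0,0.4,0,0.1,0],[0,0.3,0,0.1,0],[0,0.15,0,0,0],[0,0,0,0,0]]'
cat > prof.py <<'E'
from h import *
import sys
def prof(W,x0=0,w=.03,ys=np.arange(-.18,.27,.01)):
    s=W[np.abs(W[...,0]-x0)<w];print([(round(float(y),2),*np.percentile(s[np.abs(s[:,1]-y)<.003,2],[50,95]).round(3)) for y in ys if (np.abs(s[:,1]-y)<.003).sum()>5])
E
python3 - <<'E'
from prof import *
st();c=wrist();W=rk(cloud(c));prof(W,0,.04,np.arange(.13,.27,.005))
E
```

```text
time_s: 14.27
tool_pos: [0.5103, 0.2415, 0.1632]
tool_rot: [-176.9, -1.2, 83.6]
force: [0.7, 0.4, -0.0]
grip_width: 0.0004
grasp_force: 0.0
t 14.27 rack [0.0039 0.168  0.1632] rot [-176.9   -1.2   83.6] F [ 0.7  0.4 -0. ] w 0.0004 0.0
[(0.16, np.float64(0.194), np.float64(0.195)), (0.16, np.float64(0.195), np.float64(0.197)), (0.17, np.float64(0.195), np.float64(0.205)), (0.17, np.float64(0.195), np.float64(0.213)), (0.18, np.float64(0.174), np.float64(0.213)), (0.18, np.float64(0.169), np.float64(0.223)), (0.19, np.float64(0.167), np.float64(0.257)), (0.19, np.float64(0.253), np.float64(0.262)), (0.2, np.float64(0.238), np.float64(0.242)), (0.2, np.float64(0.239), np.float64(0.241)), (0.21, np.float64(0.231), np.float64(0.24)), (0.21, np.float64(0.167), np.float64(0.17)), (0.22, np.float64(0.166), np.float64(0.169)), (0.22, np.float64(0.167), np.float64(0.169)), (0.23, np.float64(0.166), np.float64(0.169)), (0.23, np.float64(0.169), np.float64(0.17)), (0.24, np.float64(0.168), np.float64(0.17)), (0.24, np.float64(0.167), np.float64(0.169)), (0.25, np.float64(0.167), np.float64(0.169)), (0.25, np.float64(0.167), np.float64(0.169)), (0.26, np.float64(0.168), np.float64(0.17)), (0.26, np.float64(0.135), np.float64(0.169)), (0.27, np.float64(0.134), np.float64(0.135)), (0.27, np.float64(0.134), np.float64(0.135))]
```

```bash
python3 -m jog '[[0,0.2,0,0,0],[0,0.2,0,0,0],[0,0,0,0,0]]' | grep force
python3 -c "
from h import *
go((0,.05,.163),(0,-.048,.163),(0,-.048,.1),(0,-.048,.027))"
```

```text
force: [-4.0, -10.5, 5.6]
grasp_force: 5.4
t 14.57 rack [0.0047 0.1691 0.1637] rot [-176.8   -0.7   83.3] F [ -4.  -10.5   5.6] w 0.0003 5.4
toolz in rack [-0.056  0.013 -0.998]
(0, 0.05, 0.163) [-5.96 -0.2  -0.03]
(0, -0.048, 0.163) [-4.9   0.03 -0.06]
(0, -0.048, 0.1) [-0.04  0.18  3.14]
(0, -0.048, 0.027) [-0.05  0.21  3.64]
```

```bash
python3 -m jog '[[0,-0.5,0,0,0],[0,-1,0,0,0],[0,-1,0,0,0],[0,-1,0,0,0],[0,-1,0,0,0],[0,-1,-0.1,0,0],[0,-1,-0.1,0,0],[0,-1,0,0,0],[0,-1,0,0,0],[0,-1,0,0,0],[0,-1,0,0,0],[0,-0.5,0,0,0]]' | head -2
python3 - <<'E'
from prof import *
go((0,-.048,.08),(0,-.048,.027));c=wrist();W=rk(cloud(c));prof(W,-.03,.01,np.arange(-.05,.27,.01))
E
```

```text
time_s: 15.57
tool_pos: [0.4821, 0.0266, 0.1594]
t 15.57 rack [-0.0005 -0.0488  0.1594] rot [-176.9   -1.2   83.3] F [ 0.4 -1.5 -0.1] w 0.0005 0.0
toolz in rack [-0.054  0.022 -0.998]
(0, -0.048, 0.08) [-0.05  0.24  3.96]
(0, -0.048, 0.027) [-0.06  0.14  2.65]
[(-0.05, np.float64(0.029), np.float64(0.03)), (-0.04, np.float64(0.028), np.float64(0.03)), (-0.03, np.float64(0.242), np.float64(0.258)), (-0.02, np.float64(0.236), np.float64(0.238)), (-0.01, np.float64(0.223), np.float64(0.236)), (0.0, np.float64(0.055), np.float64(0.056)), (0.01, np.float64(0.055), np.float64(0.056)), (0.02, np.float64(0.055), np.float64(0.056)), (0.03, np.float64(0.055), np.float64(0.056)), (0.04, np.float64(0.055), np.float64(0.057)), (0.05, np.float64(0.055), np.float64(0.056)), (0.06, np.float64(0.055), np.float64(0.056)), (0.07, np.float64(0.055), np.float64(0.056)), (0.08, np.float64(0.056), np.float64(0.057)), (0.09, np.float64(0.055), np.float64(0.056))]
```

```bash
python3 -m jog '[[0,0,0,1,0],[0,0,0.1,1,0],[0,-0.1,0.1,1,0],[0,0,0.1,1,0],[0,0,0.1,1,0],[0,0,0,1,0],[0,0,0,0.6,0],[0,0,0,0,0],[0,0.5,0,0,0],[0,0.5,0,0,0]]' 
python3 -m jog '[[0,0.5,0,0,0],[0,0.5,0,0,0],[0,0.5,0,0,0],[0,0.4,0,0,0],[0,0.3,0,0,0],[0,0.3,0,0,0],[0,0,0,0,0]]' 
python3 -c "from h import *
st()"
```

```text
time_s: 16.45
tool_pos: [0.4867, 0.0513, 0.0285]
tool_rot: [-177.0, -1.2, 83.4]
force: [-1.0, -2.4, -1.3]
grip_width: 0.0005
grasp_force: 1.1
time_s: 17.03
tool_pos: [0.4917, 0.1021, 0.0287]
tool_rot: [-176.9, -1.3, 83.6]
force: [-0.0, -0.0, 0.1]
grip_width: 0.0005
grasp_force: 0.0
t 17.03 rack [0.0007 0.0274 0.0287] rot [-176.9   -1.3   83.6] F [-0.  -0.   0.1] w 0.0005 0.0
```

```bash
python3 -m jog '[[0,0.2,0,0,0],[0,0.2,0,0,0],[0,0,0,0,0]]' | grep -E "pos|force"
python3 -m jog '[[0,0.15,0,0,0],[0,0.1,0,0,0],[0,0,0,0,0]]' | grep -E "pos|force"
python3 -c "from h import *
st()"
```

```text
tool_pos: [0.4919, 0.1041, 0.0288]
force: [-2.0, -10.2, 3.9]
grasp_force: 5.2
tool_pos: [0.4919, 0.1041, 0.0288]
force: [-4.3, -18.6, 8.6]
grasp_force: 10.1
t 17.53 rack [0.0007 0.0294 0.0288] rot [-176.8   -0.6   83.2] F [ -4.3 -18.6   8.6] w 0.0003 10.1
```

```bash
python3 -m jog '[[0,0,0,-0.4,0],[0,0,0,-0.4,0],[0,0,0,-0.4,0],[0,0,0,0,0]]' | grep -E "pos|force"
python3 - <<'E'
from prof import *
st();c=wrist();W=rk(cloud(c));prof(W,0,.04,np.arange(-.0,.2,.01))
E
```

```text
tool_pos: [0.4923, 0.1027, 0.0523]
force: [-3.9, -20.0, -1.8]
grasp_force: 10.2
t 17.87 rack [0.0012 0.028  0.0523] rot [-176.7   -0.5   83.2] F [ -3.9 -20.   -1.8] w 0.0004 10.2
[(0.02, np.float64(0.084), np.float64(0.086)), (0.03, np.float64(0.084), np.float64(0.102)), (0.04, np.float64(0.078), np.float64(0.114)), (0.05, np.float64(0.142), np.float64(0.15)), (0.06, np.float64(0.127), np.float64(0.13)), (0.07, np.float64(0.074), np.float64(0.075)), (0.08, np.float64(0.072), np.float64(0.073)), (0.09, np.float64(0.07), np.float64(0.071)), (0.1, np.float64(0.069), np.float64(0.07)), (0.11, np.float64(0.067), np.float64(0.068)), (0.12, np.float64(0.065), np.float64(0.066)), (0.13, np.float64(0.064), np.float64(0.065)), (0.14, np.float64(0.062), np.float64(0.063))]
```

```bash
python3 -m jog '[[0,0.02,0,-0.4,0],[0,0.03,0,-0.4,0],[0,0.05,0,-0.4,0],[0,0.08,0,-0.37,0],[0,0.1,0,-0.37,0],[0,0.12,0,-0.36,0],[0,0,0,0,0]]' | grep -E "pos|force"
python3 - <<'E'
from prof import *
st();c=wrist();W=rk(cloud(c));prof(W,0,.04,np.arange(-.0,.2,.01))
E
```

```text
tool_pos: [0.4954, 0.1101, 0.099]
force: [-6.9, -19.6, 5.0]
grasp_force: 11.7
t 18.5 rack [0.0035 0.0357 0.099 ] rot [-176.6   -0.5   83.2] F [ -6.9 -19.6   5. ] w 0.0004 11.7
[(0.03, np.float64(0.13), np.float64(0.133)), (0.04, np.float64(0.14), np.float64(0.155)), (0.05, np.float64(0.102), np.float64(0.166)), (0.06, np.float64(0.188), np.float64(0.197)), (0.07, np.float64(0.169), np.float64(0.177)), (0.08, np.float64(0.11), np.float64(0.112)), (0.09, np.float64(0.104), np.float64(0.106)), (0.1, np.float64(0.099), np.float64(0.101)), (0.11, np.float64(0.093), np.float64(0.095)), (0.12, np.float64(0.088), np.float64(0.09)), (0.13, np.float64(0.082), np.float64(0.084)), (0.14, np.float64(0.077), np.float64(0.079)), (0.15, np.float64(0.071), np.float64(0.073)), (0.16, np.float64(0.067), np.float64(0.068))]
```

```bash
python3 -m jog '[[0,0.2,-0.03,-0.5,0],[0,0.25,-0.03,-0.5,0],[0,0.3,-0.03,-0.43,0],[0,0.32,-0.03,-0.42,0],[0,0.4,0,-0.35,0],[0,0.4,0,-0.35,0],[0,0,0,0,0]]' | grep -E "pos|force"
python3 - <<'E'
from prof import *
st();c=wrist();W=rk(cloud(c));prof(W,0,.04,np.arange(-.0,.26,.01))
E
```

```text
tool_pos: [0.5027, 0.1576, 0.152]
force: [0.0, -0.8, 0.7]
grasp_force: 0.7
t 19.13 rack [0.0056 0.0837 0.152 ] rot [-177.    -1.4   83.6] F [ 0.  -0.8  0.7] w 0.0005 0.7
[(0.07, np.float64(0.183), np.float64(0.183)), (0.08, np.float64(0.183), np.float64(0.186)), (0.09, np.float64(0.164), np.float64(0.204)), (0.1, np.float64(0.155), np.float64(0.245)), (0.11, np.float64(0.228), np.float64(0.249)), (0.12, np.float64(0.218), np.float64(0.229)), (0.13, np.float64(0.14), np.float64(0.146)), (0.14, np.float64(0.12), np.float64(0.125)), (0.15, np.float64(0.1), np.float64(0.106)), (0.16, np.float64(0.08), np.float64(0.086)), (0.17, np.float64(0.06), np.float64(0.065)), (0.18, np.float64(0.148), np.float64(0.17)), (0.19, np.float64(0.167), np.float64(0.169))]
```

```bash
python3 -m jog '[[0,0.45,-0.05,-0.25,0],[0,0.45,-0.05,-0.2,0],[0,0.45,-0.05,-0.1,0],[0,0.45,-0.05,-0.05,0],[0,0.45,0,0,0],[0,0.45,0,0,0],[0,0.3,0,0,0],[0,0,0,0,0]]' | grep -E "pos|force"
python3 - <<'E'
from prof import *
st();c=wrist("pics/g.png");W=rk(cloud(c));prof(W,0,.04,np.arange(.1,.28,.005))
E
```

```text
tool_pos: [0.5052, 0.2162, 0.1639]
force: [-0.4, 0.3, 0.1]
grasp_force: 0.0
t 19.85 rack [0.0016 0.1423 0.1639] rot [-176.9   -1.1   83.6] F [-0.4  0.3  0.1] w 0.0005 0.0
[(0.13, np.float64(0.195), np.float64(0.196)), (0.14, np.float64(0.195), np.float64(0.198)), (0.14, np.float64(0.195), np.float64(0.205)), (0.15, np.float64(0.196), np.float64(0.214)), (0.15, np.float64(0.174), np.float64(0.218)), (0.16, np.float64(0.168), np.float64(0.218)), (0.16, np.float64(0.167), np.float64(0.258)), (0.17, np.float64(0.253), np.float64(0.262)), (0.17, np.float64(0.239), np.float64(0.242)), (0.18, np.float64(0.238), np.float64(0.242)), (0.18, np.float64(0.23), np.float64(0.24)), (0.19, np.float64(0.167), np.float64(0.169)), (0.19, np.float64(0.167), np.float64(0.169)), (0.2, np.float64(0.167), np.float64(0.169)), (0.2, np.float64(0.167), np.float64(0.169)), (0.21, np.float64(0.169), np.float64(0.17)), (0.21, np.float64(0.167), np.float64(0.17)), (0.22, np.float64(0.167), np.float64(0.169)), (0.22, np.float64(0.167), np.float64(0.169)), (0.23, np.float64(0.167), np.float64(0.169)), (0.23, np.float64(0.169), np.float64(0.17)), (0.24, np.float64(0.168), np.float64(0.17)), (0.24, np.float64(0.167), np.float64(0.169)), (0.25, np.float64(0.167), np.float64(0.169)), (0.25, np.float64(0.167), np.float64(0.169)), (0.26, np.float64(0.167), np.float64(0.169))]
```

View pics/g.png

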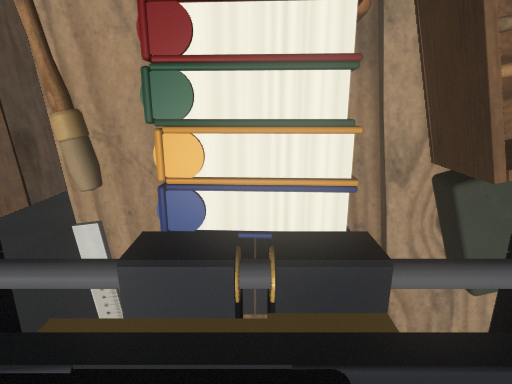

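All four books now stand: red, green, ochre and blue heads at rows ~30, 95, 155 and 210. I'll press lightly, retreat and go behind the slide's foot.

```bash
python3 -m jog '[[0,0.2,0,0,0],[0,0.1,0,0,0],[0,0,0,0,0],[0,-0.5,0,0,0],[0,-1,0,0,0],[0,-1,0,0,0],[0,-1,0,0,0],[0,-1,0,0,0],[0,-1,0,0,0],[0,-1,0,0,0],[0,-1,0,0,0],[0,-1,0,0,0]]' | head -2
python3 -m jog '[[0,-1,0,0,0],[0,-1,0,0,0],[0,-1,0,0,0],[0,-1,0,0,0],[0,-1,0,0,0],[0,-1,0,0,0],[0,-1,0,0,0],[0,-1,0,0,0],[0,-1,0,0,0],[0,-1,0,0,0],[0,-1,0,0,0],[0,0,0,0,0]]' | head -2
python3 - <<'E'
from prof import *
go((0,-.31,.164),(0,-.31,.051));c=read=wrist();W=rk(cloud(c));prof(W,0.02,.01,np.arange(-.3,.1,.005))
E
```

```text
time_s: 20.9
tool_pos: [0.4864, 0.0503, 0.1608]
time_s: 21.9
tool_pos: [0.4602, -0.1715, 0.1563]
t 21.9 rack [-0.0005 -0.2481  0.1563] rot [-176.9   -1.1   83.1] F [-0.4 -0.4  0.1] w 0.0006 0.0
toolz in rack [-0.053  0.019 -0.998]
(0, -0.31, 0.164) [-3.09  0.03 -0.44]
(0, -0.31, 0.051) [-0.11  0.3   5.64]
[(-0.29, np.float64(-0.001), np.float64(0.0)), (-0.29, np.float64(-0.001), np.float64(0.0)), (-0.28, np.float64(0.029), np.float64(0.03)), (-0.28, np.float64(0.029), np.float64(0.03)), (-0.27, np.float64(0.04), np.float64(0.041)), (-0.27, np.float64(0.041), np.float64(0.042)), (-0.26, np.float64(0.041), np.float64(0.042)), (-0.26, np.float64(0.041), np.float64(0.042)), (-0.25, np.float64(0.041), np.float64(0.042)), (-0.25, np.float64(0.041), np.float64(0.042)), (-0.24, np.float64(0.041), np.float64(0.042)), (-0.24, np.float64(0.041), np.float64(0.042)), (-0.23, np.float64(0.041), np.float64(0.042)), (-0.23, np.float64(0.236), np.float64(0.251)), (-0.22, np.float64(0.244), np.float64(0.253)), (-0.22, np.float64(0.232), np.float64(0.233)), (-0.21, np.float64(0.23), np.float64(0.233)),
[... 465 characters left out ...]
.16, np.float64(0.096), np.float64(0.097)), (-0.15, np.float64(-0.0), np.float64(0.03)), (-0.15, np.float64(-0.001), np.float64(0.03)), (-0.14, np.float64(-0.001), np.float64(0.03)), (-0.14, np.float64(-0.001), np.float64(0.03)), (-0.13, np.float64(-0.001), np.float64(0.03)), (-0.13, np.float64(-0.001), np.float64(0.03)), (-0.12, np.float64(-0.001), np.float64(0.029)), (-0.12, np.float64(-0.001), np.float64(0.03)), (-0.11, np.float64(-0.001), np.float64(0.03)), (-0.11, np.float64(-0.001), np.float64(0.03)), (-0.1, np.float64(-0.001), np.float64(0.03)), (-0.1, np.float64(-0.001), np.float64(0.03)), (-0.09, np.float64(-0.001), np.float64(0.004)), (-0.09, np.float64(-0.001), np.float64(0.001))]
```

```bash
python3 -m jog '[[0,-1,0,0,0],[0,-1,0,0,0],[0,-1,0,0.5,0],[0,-0.2,0.1,1,0],[0,0,0.1,1,0],[0,0,0.1,1,0],[0,0,0,1,0],[0,0,0,0.75,0],[0,0,0,0,0]]' | head -2
python3 -c "from h import *
go((0,-.29,.051),(0,.02,.051))"
```

```text
time_s: 22.7
tool_pos: [0.4532, -0.2255, 0.0469]
t 22.7 rack [-0.0017 -0.3025  0.0469] rot [-176.6   -1.3   83.6] F [-0.8 -0.1  0.1] w 0.0003 0.0
toolz in rack [-0.06   0.023 -0.998]
(0, -0.29, 0.051) [ 0.63  0.07 -0.19]
(0, 0.02, 0.051) [ 1.55e+01 -1.00e-02  3.50e-01]
```

```bash
python3 -m jog '[[0,0,0,-0.25,0],[0,0.4,0,0,0],[0,0.5,0,0.02,0],[0,0.8,0,0.02,0],[0,1,0,0.02,0],[0,1,0,0.02,0],[0,1,0,0.02,0],[0,1,0,0.02,0],[0,1,0,0.02,0],[0,0.8,0,0.02,0],[0,0.4,0,0.02,0],[0,0,0,0,0]]'
python3 - <<'E'
from prof import *
go((0,.029,.051));c=wrist();W=rk(cloud(c));s=W[(np.abs(W[...,0]+.035)<.006)&(W[...,2]>.09)&(W[...,2]<.103)];print(np.percentile(s[:,1],[2,50,98]))
E
```

```text
time_s: 23.7
tool_pos: [0.4741, -0.0676, 0.055]
tool_rot: [-177.0, -1.3, 83.8]
force: [0.1, -0.1, 0.2]
grip_width: 0.0005
grasp_force: 0.0
t 23.7 rack [ 0.0018 -0.1433  0.055 ] rot [-177.    -1.3   83.8] F [ 0.1 -0.1  0.2] w 0.0005 0.0
toolz in rack [-0.053  0.023 -0.998]
(0, 0.029, 0.051) [ 8.61 -0.06  0.4 ]Traceback (most recent call last):
  File "<stdin>", line 2, in <module>
    return _quantile_unchecked(
        a, q, axis, out, overwrite_input, method, keepdims, weights)
    return _ureduce(a,
                    func=_quantile_ureduce_func,
    ...<5 lines>...
                    overwrite_input=overwrite_input,
                    method=method)
    r = func(a, **kwargs)
    result = _quantile(arr,
                       quantiles=q,
    ...<2 lines>...
                       out=out,
                       weights=wgt)
    slices_having_nans = np.isnan(arr[-1, ...])
                                  ~~~^^^^^^^^^
IndexError: index -1 is out of bounds for axis 0 with size 0
```

Run:
```python
from prof import *
st();c=wrist();W=rk(cloud(c));prof(W,-.03,.012,np.arange(-.3,.2,.01))
```

```text
t 23.75 rack [ 0.0015 -0.1447  0.0548] rot [-176.9   -1.3   83.7] F [-1.3 -0.3  0.5] w 0.0006 0.0
[(-0.15, np.float64(-0.002), np.float64(0.007)), (-0.14, np.float64(0.029), np.float64(0.03)), (-0.13, np.float64(0.04), np.float64(0.041)), (-0.12, np.float64(0.146), np.float64(0.154)), (-0.11, np.float64(0.125), np.float64(0.133)), (-0.1, np.float64(0.041), np.float64(0.042)), (-0.09, np.float64(0.041), np.float64(0.042)), (-0.08, np.float64(0.041), np.float64(0.042)), (-0.07, np.float64(0.041), np.float64(0.042)), (-0.06, np.float64(0.041), np.float64(0.042)), (-0.05, np.float64(0.041), np.float64(0.042)), (-0.04, np.float64(0.041), np.float64(0.042)), (-0.03, np.float64(0.047), np.float64(0.056))]
```

```bash
python3 -m jog '[[0,0,0,0.5,0],[0,0.5,0,0.02,0],[0,0.8,0,0.03,0],[0,1,0,0.03,0],[0,1,0,0.03,0],[0,1,0,0.03,0],[0,1,0,0.03,0],[0,0.8,0,0.03,0],[0,0.6,0,0.02,0],[0,0.4,0,0.02,0],[0,0.3,0,0.02,0],[0,0,0,0,0]]'
python3 - <<'E'
from prof import *
go((0,.029,.047));c=wrist("pics/h.png");W=rk(cloud(c));prof(W,-.03,.012,np.arange(-.03,.28,.005))
E
```

```text
time_s: 24.8
tool_pos: [0.489, 0.0777, 0.042]
tool_rot: [-176.9, -1.2, 83.5]
force: [0.0, 0.3, 0.3]
grip_width: 0.0004
grasp_force: 0.0
t 24.8 rack [0.0007 0.0028 0.042 ] rot [-176.9   -1.2   83.5] F [0.  0.3 0.3] w 0.0004 0.0
toolz in rack [-0.055  0.021 -0.998]
(0, 0.029, 0.047) [ 1.31 -0.05 -0.22]
[(0.02, np.float64(0.04), np.float64(0.041)), (0.02, np.float64(0.041), np.float64(0.119)), (0.03, np.float64(0.134), np.float64(0.141)), (0.03, np.float64(0.115), np.float64(0.121)), (0.04, np.float64(0.114), np.float64(0.121)), (0.04, np.float64(0.109), np.float64(0.12)), (0.05, np.float64(0.041), np.float64(0.042)), (0.05, np.float64(0.041), np.float64(0.042)), (0.06, np.float64(0.041), np.float64(0.042)), (0.06, np.float64(0.041), np.float64(0.042)), (0.07, np.float64(0.041), np.float64(0.042)), (0.07, np.float64(0.041), np.float64(0.042)), (0.08, np.float64(0.041), np.float64(0.042)), (0.08, np.float64(0.041), np.float64(0.042)), (0.09, np.float64(0.041), np.float64(0.042)), (0.09, np.float64(0.041), np.float64(0.042)), (0.1, np.float64(0.041), np.float64(0.042)), (0.1, np.float64(0.041), np.float64(0.042)), (0.11, np.float64(0.041), np.float64(0.042)), (0.11, np.float64(0.04), np.float64(0.041)), (0.12, np.float64(0.043), np.float64(0.051))]
```

View pics/h.png

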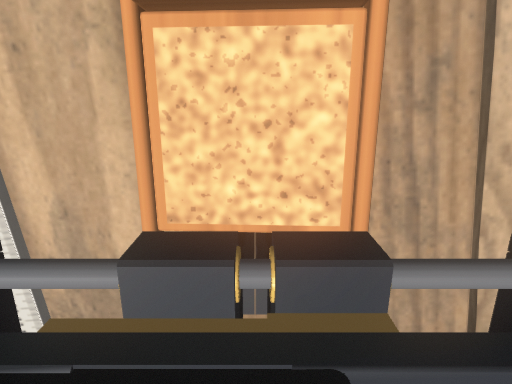

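The view shows the corked foot fully, with the finger at its end edge (row ~232). By depth the board back is near y 0.118, so about 24 mm is left.

```bash
python3 -m jog '[[0,0.25,0,-0.02,0],[0,0.25,0,0,0],[0,0.25,0,0,0],[0,0.2,0,0,0],[0,0.15,0,0,0],[0,0,0,0,0]]' | grep -E "pos|force"
python3 -m jog '[[0,0.15,0,0,0],[0,0.1,0,0,0],[0,0,0,0,0]]' | grep -E "pos|force"
python3 -m jog '[[0,0.15,0,0,0],[0,0.1,0,0,0],[0,0,0,0,0]]' | grep -E "pos|force"
python3 -c "from h import *
st()"
```

```text
tool_pos: [0.4917, 0.0997, 0.0432]
force: [-0.2, -1.1, -0.2]
grasp_force: 0.0
tool_pos: [0.4922, 0.1036, 0.0433]
force: [-0.0, -4.0, -1.9]
grasp_force: 1.2
tool_pos: [0.4922, 0.1038, 0.0432]
force: [-2.0, -11.8, 2.3]
grasp_force: 5.8
t 25.85 rack [0.001  0.0291 0.0432] rot [-176.8   -0.8   83.4] F [ -2.  -11.8   2.3] w 0.0008 5.8
```

```bash
python3 -m jog '[[0,0.15,0,0,0],[0,0.1,0,0,0],[0,0,0,0,0],[0,0,0,0,0]]' | grep -E "pos|force"
python3 -m jog '[[0,-0.8,0,0,0],[0,-1,0,0,0],[0,-1,0,-0.5,0],[0.3,-1,0,-1,0],[0.5,-1,0,-1,0],[0.8,-1,0,-1,0],[1,-1,0,-1,0],[1,-1,0,-1,0],[1,-1,0,-1,0],[1,-1,0,-1,0],[1,-1,0,-1,0],[1,0,0,0,0]]' | grep -E "pos|force"
python3 - <<'E'
from h import *
o=st();from cell import read_camera
c=read_camera("top");W=cloud(c);H=hsv(c);Wk=rk(W)
s=Wk[(np.abs(Wk[...,0]+.0)<.04)&(Wk[...,2]>.085)&(Wk[...,2]<.11)];print("board top",np.percentile(s[:,1],[5,50,95]).round(3))
s=Wk[(np.abs(Wk[...,0]+.0)<.04)&(Wk[...,2]>.16)&(Wk[...,2]<.18)];print("heads",np.percentile(s[:,1],[2,50,98]).round(3))
top=W[185:218,358:395].reshape(-1,3); top=top[(top[:,2]>.03)&(top[:,2]<.045)];r=cv2.minAreaRect((top[:,:2]*1000).astype(np.float32));print("weight",r,np.median(top,0))
cv2.imwrite("pics/i.png",cv2.resize(c["color"][150:230,170:410,::-1],None,fx=3,fy=3,interpolation=cv2.INTER_CUBIC))
E
```

```text
tool_pos: [0.4922, 0.104, 0.0432]
force: [-4.4, -20.4, 6.7]
grasp_force: 10.5
tool_pos: [0.4796, -0.1102, 0.2126]
force: [0.2, 0.0, -0.0]
grasp_force: 0.0
t 27.18 rack [ 0.0119 -0.185   0.2126] rot [-177.3   -1.3   83.2] F [ 0.2  0.  -0. ] w 0.0526 0.0
board top [0.142 0.466 0.895]
heads [0.156 0.214 0.895]
weight ((506.48944091796875, -396.5544738769531), (62.557987213134766, 90.5938949584961), 13.362340927124023) [ 0.50397816 -0.3959277   0.03721849]
```

View pics/i.png

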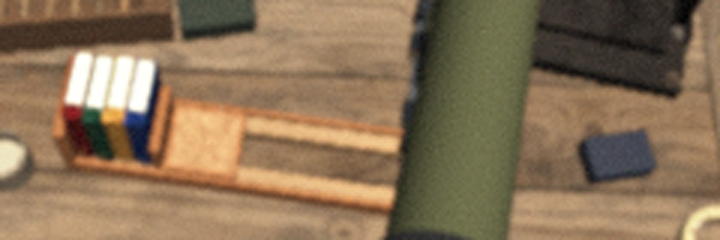

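Four books stand tight between the fixed end and the slide (crop x 65–165). The foot is clear, and the weight is at about (618,155) in the crop. Next I'll hover past the weight so the wrist camera sees it.

```bash
python3 -c "
from h import *
a=rk(np.array([.50,-.46,.22]));go(tuple(a.round(3)))"
```

```text
t 27.23 rack [ 0.0111 -0.1824  0.2108] rot [-177.2   -1.4   83.3] F [-0.8  0.8 -0.5] w 0.0566 0.0
toolz in rack [-0.049  0.024 -0.998]
(np.float64(0.071), np.float64(-0.53), np.float64(0.22)) [-17.34   3.08  -1.03]
```

```bash
python3 -m jog '[[1,-1,0.18,-0.06,0],[1,-1,0.18,-0.06,0],[1,-1,0.18,-0.06,0],[1,-1,0.18,-0.06,0],[1,-1,0.18,-0.06,0],[1,-1,0.18,-0.06,0],[1,-1,0.18,-0.06,0],[1,-1,0.18,-0.06,0],[1,-1,0.18,-0.06,0],[1,-1,0.18,-0.06,0],[1,-1,0.18,-0.06,0],[1,-1,0.18,-0.06,0]]' | grep pos
python3 -m jog '[[1,-1,0.18,-0.06,0],[1,-1,0.18,-0.06,0],[1,-1,0.18,-0.06,0],[1,-1,0.18,-0.06,0],[1,-1,0.18,-0.06,0],[1,0,0,0,0]]' | grep pos
python3 - <<'E'
from h import *
o=st();print(o["tool_pos"]);c=wrist();W=cloud(c)
m=(W[...,2]>.03)&(W[...,2]<.041)&(W[...,1]<-.3)&(W[...,1]>-.5)&(np.abs(W[...,0]-.5)<.08)
m=m.astype(np.uint8);cn=max(cv2.findContours(m,0,1)[0],key=cv2.contourArea);P=np.array([W[p[0][1],p[0][0],:2]*1000 for p in cn],np.float32)
print("weight",cv2.minAreaRect(P),np.median(W[m>0],0),P.min(0),P.max(0))
n=W[(W[...,2]>.05)&(W[...,2]<.16)&(np.abs(W[...,1]+.4)<.12)&(W[...,0]>.3)];print("tall near",len(n),n.min(0) if len(n) else '')
E
```

```text
tool_pos: [0.4952, -0.3483, 0.2141]
tool_pos: [0.5003, -0.4533, 0.2168]
t 28.73 rack [ 0.0702 -0.5238  0.2168] rot [-176.8   -1.1   83.3] F [-0.8  0.  -0. ] w 0.087 0.0
[ 0.50027012 -0.45329666  0.21677202]
weight ((504.6399841308594, -398.84136962890625), (59.917789459228516, 89.86582946777344), 11.677783966064453) [ 0.50504925 -0.39665165  0.03523496] [ 467.36224 -447.74512] [ 541.4852  -350.38428]
tall near 17087 [ 0.62385446 -0.50535279  0.05000284]
```

```bash
python3 -m jog '[[1,0,0,0,-0.137],[1,0,0,0,-0.137],[1,0,0,0,-0.136],[1,0,0,0,0]]' | grep -E "pos|rot"
python3 -c "
from h import *
a=rk(np.array([.5046,-.3988,.1]));b=a.copy();b[2]=.027;go(tuple(a.round(4)),tuple(b.round(4)))"
```

```text
tool_pos: [0.5023, -0.4484, 0.2177]
tool_rot: [-177.5, -2.3, 102.2]
t 29.12 rack [ 0.0716 -0.5187  0.2177] rot [-177.5   -2.3  102.2] F [0.5 0.2 0.2] w 0.0872 0.0
toolz in rack [-0.054  0.024 -0.998]
(np.float64(0.0685), np.float64(-0.4691), np.float64(0.1)) [2.16 0.9  5.94]
(np.float64(0.0685), np.float64(-0.4691), np.float64(0.027)) [-0.15  0.16  3.64]
```

```bash
python3 -m jog '[[1,0.7,0.3,0.7,0],[1,0.7,0.3,1,0],[1,0.76,0.3,1,0],[1,0,0,1,0],[1,0,0,1,0],[1,0,0,1,0],[1,-0.05,0.05,1,0],[1,-0.05,0.05,1,0],[1,-0.05,0.06,1,0],[1,0,0,0.6,0],[1,0,0,0.2,0],[1,0,0,0,0]]' 50 | grep -E "pos|force"
python3 -c "
from h import *
go((.0685,-.4691,.027))"
```

```text
tool_pos: [0.5033, -0.4006, 0.0282]
force: [0.1, 0.4, -0.5]
grasp_force: 0.0
t 30.12 rack [ 0.0674 -0.471   0.0282] rot [-177.4   -2.2  101.9] F [ 0.1  0.4 -0.5] w 0.087 0.0
toolz in rack [-0.056  0.023 -0.998]
(0.0685, -0.4691, 0.027) [0.07 0.08 0.06]
```

```bash
python3 -m jog '[[0,0,0,0,0],[0,0,0,0,0],[0,0,0,0,0],[0,0,0,0,0],[0,0,0,0,0],[0,0,0,0,0],[0,0,0,0,0],[0,0,0,-0.4,0],[0,0,0,-1,0],[0,0,0,-1,0],[0,0,0,-1,0],[0,0,0,-1,0]]' 50
python3 -m jog '[[0,0,0,-1,0],[0,0,0,-1,0],[0,0,0,-1,0],[0,0,0,0,0.137],[0,0,0,0,0.137],[0,0,0,0,0.136],[0,0,0,0,0]]'
python3 -c "
from h import *
go((0,.09,.19))"
```

```text
time_s: 31.12
tool_pos: [0.5058, -0.4033, 0.116]
tool_rot: [-177.2, -2.3, 101.9]
force: [-0.1, -0.5, -9.3]
grip_width: 0.0598
grasp_force: 49.5
time_s: 31.7
tool_pos: [0.5093, -0.405, 0.175]
tool_rot: [-176.6, -1.3, 83.3]
force: [-0.4, 0.6, -9.4]
grip_width: 0.06
grasp_force: 49.5
t 31.7 rack [ 0.0739 -0.4747  0.175 ] rot [-176.6   -1.3   83.3] F [-0.4  0.6 -9.4] w 0.06 49.5
toolz in rack [-0.059  0.023 -0.998]
(0, 0.09, 0.19) [28.22 -3.89  0.12]
```

```bash
python3 -m jog '[[0,0.5,-0.07,0,0],[0,1,-0.14,0,0],[0,1,-0.14,0,0],[0,1,-0.14,0,0],[0,1,-0.14,0,0],[0,1,-0.14,0,0],[0,1,-0.14,0,0],[0,1,-0.14,0,0],[0,1,-0.14,0,0],[0,1,-0.14,0,0],[0,1,-0.14,0,0],[0,1,-0.14,0,0]]' | grep pos
python3 -m jog '[[0,1,-0.14,0,0],[0,1,-0.14,0,0],[0,1,-0.14,0,0],[0,1,-0.14,0,0],[0,1,-0.14,0,0],[0,1,-0.14,0,0],[0,1,-0.14,0,0],[0,1,-0.14,0,0],[0,1,-0.14,0,0],[0,1,-0.14,0,0],[0,1,-0.14,0,0],[0,0.5,-0.07,0,0]]' | grep pos
python3 - <<'E'
from prof import *
go((.0,.02,.16),(0,.0875,.16),(0,.0875,.075));c=wrist();W=rk(cloud(c));prof(W,0,.035,np.arange(0.03,.28,.005))
s=W[(W[...,2]>.09)&(W[...,2]<.103)&(W[...,1]>.1)&(W[...,1]<.17)];print(np.percentile(s[:,1],[3,50,97]) if len(s) else 0)
E
```

```text
tool_pos: [0.5037, -0.1723, 0.1829]
tool_pos: [0.4977, 0.0612, 0.1897]
t 33.7 rack [ 0.0111 -0.0126  0.1897] rot [-176.7   -1.3   83.8] F [-0.3  0.9 -8.8] w 0.06 49.5
toolz in rack [-0.057  0.023 -0.998]
(0.0, 0.02, 0.16) [ 1.6  -0.46  1.55]
(0, 0.0875, 0.16) [3.37 0.01 0.08]
(0, 0.0875, 0.075) [-0.1   0.24  4.24]
[(0.03, np.float64(0.194), np.float64(0.195)), (0.03, np.float64(0.188), np.float64(0.194)), (0.04, np.float64(0.04), np.float64(0.041)), (0.04, np.float64(0.041), np.float64(0.042)), (0.05, np.float64(0.041), np.float64(0.042)), (0.05, np.float64(0.041), np.float64(0.042)), (0.06, np.float64(0.041), np.float64(0.042)), (0.06, np.float64(0.041), np.float64(0.042)), (0.07, np.float64(0.041), np.float64(0.042)), (0.07, np.float64(0.041), np.float64(0.042)), (0.08, np.float64(0.041), np.float64(0.042)), (0.08, np.float64(0.041), np.float64(0.042)), (0.09, np.float64(0.041), np.float64(0.042)), (0.09, np.float64(0.041), np.float64(0.042)), (0.1, np.float64(0.041), np.float64(0.042)), (0.1, np.float64(0.041), np.float64(0.042)), (0.11, np.float64(0.041), np.float64(0.042)), (0.11, np.float64(0.041), np.float64(0.042)), (0.12, np.float64(0.041), np.float64(0.042)), (0.12, np.float64(0.041), np.float64(0.042)), (0.13, np.float64(0.041), np.float64(0.042)), (0.13, np.float64(0.04), np.float64(0.042)), (0.14, np.float64(0.046), np.float64(0.058))]
0
```

```bash
python3 -m jog '[[0,1,-0.1,0.3,0],[0,1,-0.1,0.3,0],[0,1,-0.1,0.3,0],[0,1,-0.1,0.3,0],[0,0.6,-0.05,0.3,0],[0,0.37,0,0.3,0],[0,-0.1,0,1,0],[0,0,0.1,1,0],[0,0,0.1,0.8,0],[0,0,0,0.5,0],[0,0,0,0.3,0],[0,0,0,0,0]]' | grep -E "pos|force"
python3 - <<'E'
from prof import *
go((0,.0875,.07));c=wrist();W=rk(cloud(c))
for lo,hi in((.036,.046),(.075,.1)):
    s=W[(W[...,2]>lo)&(W[...,2]<hi)&(W[...,1]>.03)&(W[...,1]<.15)&(np.abs(W[...,0])<.043)];print(lo,len(s),np.percentile(s,[1,50,99],axis=0).round(3).tolist() if len(s) else '')
E
```

```text
tool_pos: [0.499, 0.1579, 0.0836]
force: [-0.0, 0.2, -8.3]
grasp_force: 49.5
t 34.75 rack [0.0019 0.0836 0.0836] rot [-176.8   -1.1   83.5] F [-0.   0.2 -8.3] w 0.0596 49.5
toolz in rack [-0.056  0.019 -0.998]
(0, 0.0875, 0.07) [ 0.18 -0.06  0.69]
0.036 2359 [[-0.043, 0.086, 0.039], [0.011, 0.129, 0.041], [0.043, 0.133, 0.043]]
0.075 22022 [[-0.039, 0.053, 0.079], [0.002, 0.11, 0.089], [0.04, 0.149, 0.1]]
```

```bash
python3 -m jog '[[0,0.2,-0.05,0.25,0],[0,0,0,0.2,0],[0,0,0,0.1,0],[0,0,0,0,0]]' | grep -E "pos|force"
python3 -m jog '[[0,0,0,0.1,0],[0,0,0,0.05,0],[0,0,0,0,0]]' | grep -E "pos|force"
python3 - <<'E'
from h import *
st();c=wrist("pics/j.png");W=rk(cloud(c))
s=W[(W[...,2]>.068)&(W[...,2]<.09)&(W[...,1]>.03)&(W[...,1]<.138)&(np.abs(W[...,0])<.043)];print(len(s),np.percentile(s,[1,50,99],axis=0).round(3).tolist())
E
```

```text
tool_pos: [0.4984, 0.1631, 0.0738]
force: [-0.9, -0.4, -9.5]
grasp_force: 49.5
tool_pos: [0.4989, 0.1629, 0.0716]
force: [-2.2, -0.4, -3.7]
grasp_force: 49.5
t 35.38 rack [0.0012 0.0886 0.0716] rot [-176.9   -1.2   83.5] F [-2.2 -0.4 -3.7] w 0.0599 49.5
16811 [[-0.034, 0.057, 0.072], [0.001, 0.105, 0.077], [0.038, 0.136, 0.087]]
```

View pics/j.png

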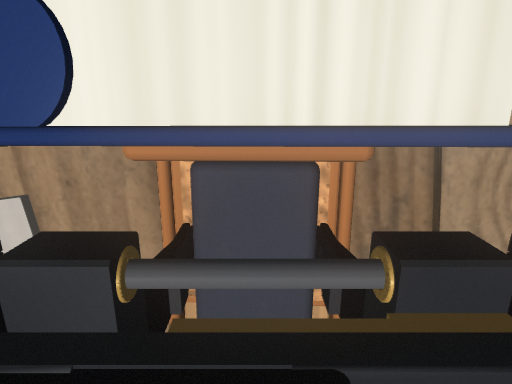

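The weight sits centred between the lips (columns 190–320), with its front edge at row ~160 just behind the board, and it is touching the foot. I'll set it down and release.

```bash
python3 -m jog '[[0,0,0,0.06,0],[0,0,0,0.05,0],[0,0,0,0,0],[1,0,0,0,0],[1,0,0,0,0],[1,0,0,0,0],[1,0,0,0,0],[1,0,0,0,0],[1,0,0,0,0],[1,0,0,-0.3,0],[1,0,0,-1,0],[1,0,0,-1,0]]' | grep -E "pos|force|width"
python3 -m jog '[[1,0,0,-1,0],[1,0,0,-1,0],[1,0,0,-1,0],[1,-1,0,-0.5,0],[1,-1,0,0,0],[1,-1,0,0,0],[1,-1,0,0,0],[1,-1,0,0,0],[1,0,0,0,0]]' | grep -E "pos|force|width"
python3 - <<'E'
from h import *
st();c=wrist();W=rk(cloud(c))
m=(W[...,2]>.07)&(W[...,2]<.085)&(W[...,1]>.02)&(W[...,1]<.139)&(np.abs(W[...,0])<.05);p=W[m]
print("weight",cv2.minAreaRect((p[:,:2]*1000).astype(np.float32)),p[:,2].min(),p[:,2].max(),np.linalg.lstsq(np.c_[p[:,:2],np.ones(len(p))],p[:,2],rcond=None)[0])
for lo,hi,n in((.035,.048,"foot"),(.09,.104,"board"),(.155,.18,"heads")):
    s=W[(W[...,2]>lo)&(W[...,2]<hi)&(np.abs(W[...,0])<.045)&(W[...,1]>.0)];print(n,len(s),np.percentile(s[:,1:],[1,50,99],axis=0).round(4).tolist() if len(s) else '')
E
```

```text
tool_pos: [0.5002, 0.1613, 0.1149]
force: [0.4, 0.1, 0.5]
grip_width: 0.0868
grasp_force: 0.0
tool_pos: [0.492, 0.0543, 0.1817]
force: [0.1, -1.0, -0.6]
grip_width: 0.087
grasp_force: 0.0
t 37.18 rack [ 0.0062 -0.0201  0.1817] rot [-176.8   -1.1   83.1] F [ 0.1 -1.  -0.6] w 0.087 0.0
weight ((0.23127174377441406, 85.9898681640625), (78.35690307617188, 60.0853385925293), 89.5064926147461) 0.07027340824835987 0.07954190706963365 [-0.0022466   0.00437672  0.07578667]
foot 3878 [[0.04, 0.0387], [0.0816, 0.0408], [0.1335, 0.0427]]
board 0 
heads 0
```

```bash
python3 -m jog '[[1,-1,0,-1,0],[1,-1,0,-1,0],[1,-1,0,-1,0],[1,-1,0,-1,0],[1,0,0,0,0]]' | grep -E "pos"
python3 - <<'E'
from h import *
from cell import read_camera
st();c=wrist();W=rk(cloud(c))
def f(W,t):
  for lo,hi,n,xl in((.066,.084,"weight",.03),(.035,.048,"foot",.045),(.09,.104,"board",.045),(.155,.18,"heads",.04)):
    s=W[(W[...,2]>lo)&(W[...,2]<hi)&(np.abs(W[...,0])<xl)&(W[...,1]>.0)&(W[...,1]<.3)];print(t,n,len(s),np.percentile(s,[1,50,99],axis=0).round(4).tolist() if len(s) else '')
f(W,"wrist")
c=read_camera("top");f(rk(cloud(c)),"top");cv2.imwrite("pics/k.png",cv2.resize(c["color"][155:230,130:330,::-1],None,fx=4,fy=4,interpolation=cv2.INTER_CUBIC))
E
```

```text
tool_pos: [0.4898, -0.0257, 0.2637]
t 37.65 rack [ 0.0128 -0.0999  0.2637] rot [-177.2   -1.3   83.2] F [-0.9 -0.5  1.5] w 0.087 0.0
wrist weight 1810 [[-0.0289, 0.0461, 0.0677], [0.0003, 0.0568, 0.076], [0.0294, 0.0688, 0.078]]
wrist foot 1632 [[-0.0447, 0.0395, 0.0361], [0.0054, 0.048, 0.0407], [0.0446, 0.0786, 0.0472]]
wrist board 0 
wrist heads 0 
top weight 331 [[-0.0286, 0.0489, 0.0668], [-0.0007, 0.0936, 0.0779], [0.0286, 0.1416, 0.0834]]
top foot 187 [[-0.0448, 0.012, 0.0355], [-0.0349, 0.087, 0.0421], [0.044, 0.2569, 0.0479]]
top board 114 [[-0.0447, 0.1413, 0.0905], [-0.0192, 0.1515, 0.1004], [0.0422, 0.2527, 0.1038]]
top heads 552 [[-0.0395, 0.1554, 0.1606], [0.0001, 0.2063, 0.1692], [0.0394, 0.2578, 0.1756]]
```

View pics/k.png

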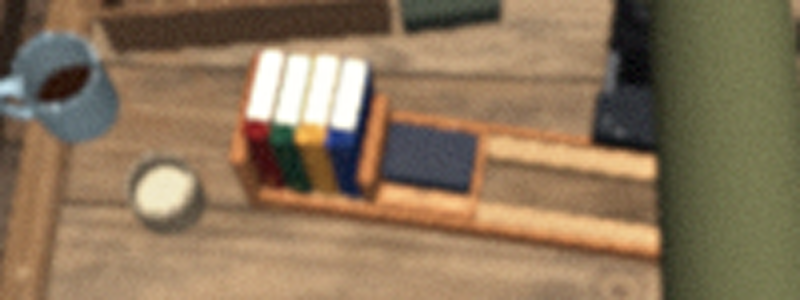

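The final view shows the four books tight and upright, the weight flat and centred on the foot at (430,157), and the mug and pot where they were. I'm handing it in.

```bash
python3 -c "
from cell import env
print(env.sign_off())"
```

```text
the job is handed in; nothing more can be done
None
```

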